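# Unlatch and hold up the hold-down frame of a foil-stamping press

### The arm

A 6-joint arm with a two-finger parallel gripper is mounted at the origin on the work surface. World frame = base frame: x ahead of the robot, y to its left, z up, the work surface at z = 0. Lengths are in m, angles in rad, forces in N, time in s.
With the tool pointing down it reaches from about 0.4 to 0.825 m from the base axis. Payload 7 kg.
Tool frame: the origin (TCP) lies on the mounting face of the last link; the fingertips stand 173 mm ahead of it and the grasp point (between the pads) lies 155 mm ahead of it; x points along the fingers, y is the direction in which the jaws open and shut, and the axes are right-handed (so a half turn about x gives the same grasp; the last joint's range is limited). The gripper opens to 85 mm and grips with 20 to 120 N. Pads are 22 mm wide; open, the fingers measure 114 mm over their backs; the gripper's body (76 mm by 85 mm) begins 54 mm behind the grasp point. The pads swing forward as they close: fully open they stand 13 mm farther back than shut.
Start: joints at [1.587, 0.359, 0.012, 0, -1.224, -0.288], TCP at [0.181, 0.65, 0.405] pointing down, gripper open.
Joint ranges: [-3.07, 3.07], [-1.43, 2.12], [-1.02, 1.25], [-3.03, 1.67], [-3.05, -0], [-3.03, 3.03]. Speed limits (rad/s): [2.39, 2.39, 3.01, 3.14, 3.14, 3.14].

### API

Orientations are given as [roll, pitch, yaw] about the fixed x, y, z axes, in that order (R = Rz(yaw) Ry(pitch) Rx(roll)).
In Python, from plant import * gives the robot as it stands.
- The arm moves only by the tool carry_out, never from a script. Its argument "deltas" is a list of rows, each a list of 6 numbers: the shift along the tool's x, y, z in mm, then the turn, a rotation vector about the tool's x, y, z in rad. A call has 1 to 12 rows; each row is the pose to reach, as a shift and turn from the pose commanded when the call began, along the tool's axes at that moment; what a row does not reach only later rows make up. A row lasts 1/8 s, in which the tool goes at most 62.5 mm and 10.7 degrees, less where a joint would pass 70% of its speed; a pose out of reach is approached as far as the arm can. A call with a gripper value outside its range is refused whole. "jaw" is the closure, from -1 (fully open) to 1 (shut), so that 0 is half open, set as the call begins (left out, the last holds). The fingers move at their own pace and stop on an object; "force" is the grip in N (left out, the last holds). Time passes only in rows, so rows that repeat a pose let the fingers close. It gives the time, the measured TCP pose, the force and the opening at its end, in the units of the state.
- state(): the state, without advancing time (a new reading comes with each control period).
- capture(name): name is "side" or "top"; returns (picture, depth): 384x512x3 uint8, red, green, blue; 384x512 float32, m along the optical axis (not along the pixel's ray), 0 where there is no reading.
- get_calibration(name): a dict with "intrinsics" (3x3 intrinsics, pixels), "R" (3x3) and "t" (3): a world point X has camera coordinates R X + t. Camera axes: x right, y down, z forward; pixel columns grow to the right and rows downward; lengths in m; the calibration is good to about 2 mm. A picture is of the moment at which its call begins. get_calibration takes no time and is no camera call.
- finish_job(): hands the job in, once; it reports no verdict.
The state is a dict: "t": time; "joint_positions": joint angles; "dq": joint speeds; "tau": joint torques, N m; "tcp_pos": TCP position; "tcp_rot": TCP orientation; "ft_force": force on the tool from outside, world axes, zero at the start; "wrist_torque": the same for the moment, N m; "opening": finger opening in m.
Only numpy, scipy, OpenCV 4.12 (cv2) and the standard library are available. Lean on these libraries where they do the work, as an engineer would, in place of code of your own. Each camera call takes 0.05 s, during which the arm holds its last target.

### The job

The stamped box lid is to come out from under the hold-down frame on the press's drawn-out plate. Draw the latch at the frame's front sideways by its round black knob, fully out against its spring, and by that knob lift the frame off its ball to about 40 degrees, never letting it drop. Finish while still holding it there, motionless, by the knob; leave the lid in place and do not shift the other things on the table.

Things in the scene. Friction and masses are not known exactly. Their poses are not given: they have to be found in the camera images.
- press: Bench foil-stamping press of dark cast iron, fixed. Origin: on the table under the centre of its drawn-out aluminium work plate (140 x 144 mm, top 60 mm up). z up; -x points to the plate's front, roughly to the robot; the 0.5 m tall machine stands towards -y, 160 to 430 mm from the origin. Its position and yaw vary.
- ball_center (a point): Centre of the fixed steel ball (25 mm across, on a 12 mm neck) on a flat bracket in front of the work plate, at (-140, 0, 80) mm in the frame of the press. The frame's coupler, a steel socket 46 x 44 mm with its top 19 mm above the ball's centre, sits over it.
- pull_knob: Round black pull knob of the latch: a level cylinder, 28 mm thick, 30 mm long along the press's y, free to spin on its stem (ignore its turn about y). Origin: its centre, at (-140, 79, 84) mm in the press's frame when closed. Pinch it from above across its diameter; 50 mm are free on either side in x, only the table is below. Behind its inner end the latch is no wider than the knob.
- latch (a joint): Slide of the latch on the frame's coupler, m: 0 = closed, its steel fork locked under the ball; grows as the knob is drawn to the press's +y, away from the machine; 0.018 = fully out, at the stop. The spring pulls back with 4 N closed, 9 N fully out, and closes it when let go. The fork is clear of the ball above 0.0135; closed, it keeps the frame from lifting.
- frame (a joint): Hinge of the aluminium hold-down frame (165 x 128 mm, open in the middle, tongue and coupler at its front), rad: 0 = down, coupler over the ball; grows as the front rises, at most 1.4. Its axis runs along the press's y at the back of the plate, through (85, 0, 80) mm in the press's frame. Clear above the ball from 0.14. It swings freely, falls back if let go; lifting at the knob takes 2 to 6 N.
- panel_center (a point): Centre of the loose wooden box lid that lies on the work plate under the frame: 120 x 116 x 6 mm, with a thin gilt rectangle and ring stamped on it. To be left in its place.
- foil_center (a point): Centre (half-way up) of a standing brass-coloured roll of foil, 60 mm in diameter and 64 mm high. To be left alone.
- holder_center (a point): Middle of a lying hand type holder with a brass head and a wooden handle: 168 mm long, 24 mm thick. To be left alone.
- box_center (a point): Centre (half-way up) of an open, empty wooden box, 150 x 200 x 45 mm. To be left alone.

How it is judged:
By the outcome, as a careful person would: the job done as asked, in the order asked, and still so for the second after the job is handed in, while the arm keeps its last pose, push and grip.
It also fails if it takes over 32 s, if anything falls off the work surface, if the arm or the gripper's body presses on something with over 40 N, if the wrist force passes 120 N, or if a joint passes its speed limit or range.

## Working session

There is one attempt and no reset: what is moved stays moved. The work goes in short steps, Python scripts to look and compute and a tool call to move; the robot and the scene stay as the last step left them, time stands still between calls to the robot, and variables do not carry over. Pictures are saved under pics/ and viewed, and the job is handed in when it is done.

Besides the shell and the picture viewer there is one more tool, called after "Emit:" in YAML: its name, and indented under it one key for each argument. carry_out: Moves the arm, as the interface text tells. Its arguments: {"type":"object","properties":{"deltas":{"type":"array","items":{"type":"array","items":{"type":"number"}}},"jaw":{"type":"number"},"force":{"type":"number"}},"required":["deltas"]}

```bash
ls; mkdir -p pics; python3 - <<'E'
from plant import *
import cv2,numpy as np
print(state())
for n in("side","top"):
    p,d=capture(n); np.savez(f"pics/{n}0.npz",p=p,d=d)
    cv2.imwrite(f"pics/{n}0.png",p[:,:,::-1]); c=get_calibration(n); print(n,c)
E
```

```text
pics
{'t': 0.0, 'joint_positions': array([ 1.58712057e+00,  3.59382645e-01,  1.10281859e-02, -3.49246447e-04,
       -1.22409057e+00, -2.88086772e-01]), 'dq': array([ 0.00213374,  0.00154428,  0.00074134, -0.00147256, -0.00056007,
        0.00232229]), 'tau': array([-1.12192170e-04, -5.83314192e+01,  2.93408382e+01,  6.93627208e+00,
       -6.06054164e-03,  7.35144084e-06]), 'tcp_pos': array([0.18114775, 0.65002587, 0.40375299]), 'tcp_rot': array([ 1.66234818,  1.56911524, -1.75112594]), 'ft_force': array([-0.50380128,  0.36572032,  0.57692242]), 'wrist_torque': array([ 0.01256129, -0.02376923, -0.04536729]), 'opening': 0.08543097846636159}
side {'intrinsics': array([[399.12797406,   0.        , 254.59950249],
       [  0.        , 399.12797406, 189.86402244],
       [  0.        ,   0.        ,   1.        ]]), 'R': array([[-0.94103054, -0.33824142, -0.00736651],
       [-0.22037379,  0.62933812, -0.74523078],
       [ 0.25670394, -0.69966154, -0.66676594]]), 't': array([0.5549081 , 0.103344  , 0.94430786])}
top {'intrinsics': array([[481.91810922,   0.        , 258.11484171],
       [  0.        , 481.91810922, 193.97426864],
       [  0.        ,   0.        ,   1.        ]]), 'R': array([[-0.01252946, -0.99988889, -0.0080762 ],
       [-0.99187783,  0.01345067, -0.12648105],
       [ 0.12657563,  0.00642586, -0.99193615]]), 't': array([0.11198282, 0.53927674, 1.19097794])}
```

View pics/side0.png

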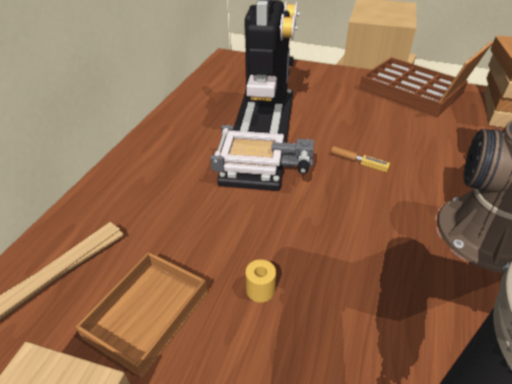

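View pics/top0.png

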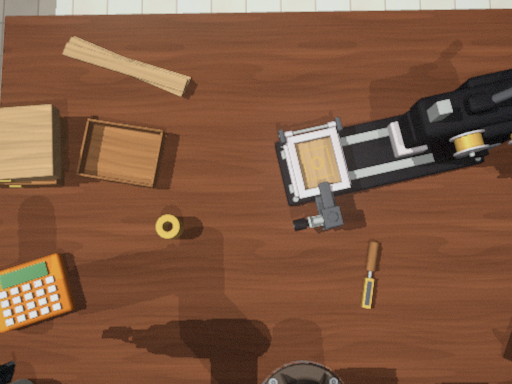

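```bash
cat > h.py <<'E'
import numpy as np
from plant import *
def cloud(p,d,c):
    K=c["intrinsics"];v,u=np.mgrid[0:384,0:512]
    X=np.stack([(u-K[0,2])/K[0,0]*d,(v-K[1,2])/K[1,1]*d,d],-1)
    return (X-c["t"])@c["R"]
E
python3 - <<'E'
from h import *
import cv2
a=np.load("pics/top0.npz"); W=cloud(a['p'],a['d'],get_calibration("top"))
np.set_printoptions(precision=3,suppress=True)
cr=a['p'][110:240,265:365,::-1]; cv2.imwrite("pics/topz.png",cv2.resize(cr,None,fx=4.5,fy=4.5,interpolation=cv2.INTER_CUBIC))
b=np.load("pics/side0.npz"); cr=b['p'][110:200,195:325,::-1]; cv2.imwrite("pics/sidez.png",cv2.resize(cr,None,fx=6,fy=6,interpolation=cv2.INTER_CUBIC))
for v in range(205,236,2): print(v,(W[v,288:346:3,2]*1000).astype(int))
E
```

```text
205 [ 1 15  2 -4  3 -1 -2 -2 -1  0 53 52 89 89 90 88 49 -1  2 -3]
207 [ 0  1 -1 -3 -1  1  0  0  0  0 52 52 85 89 97 97 99 99  1 -1]
209 [ -1  -2   3   0  -2  -1  -1  -4  -1  -2  47  54 100 100  97  96 100 100
   0   0]
211 [  0   0  -1  -2   2   0   6   2   3   0  47  86 100  99  97  97  99  97
   0   0]
213 [  1  -2   1   0  -2   0   0   3   0   2   0  51 101  96 100 103 102 100
  -2  -1]
215 [  1   1   1   2   5   0   1  -1   3   0  67  69  97  95 101 102 103 100
   0  -1]
217 [  0   0   4   1  -1  -1  -1  98  69  92  90  89  99  99 103 100 106  95
  94   0]
219 [  0   0   0  96  95  93  81  97  69  91  93  95 100  96 104 106 104  93
 100   0]
221 [ 1 -3 95 96 95 94 96 96 88 89 90 87 96 96 98 93 98 97 94  0]
223 [ -1  -2  95  98  99  96 100  95  70  90  89  66  88  99 100  97  94 102
 100   0]
225 [  2   0  88  96  97  99  97  78  68  69  69  -1  54  98 102  96  97  51
  -1  -2]
227 [ 2 -5 82 93 92 94 90 70  2  0  1 -2 50 98 51 46  0  0  0  1]
229 [ 0 -2  0 88 88  2  0 -1  0 -1 -3 -2 50 -2  0  1  1 -1  0 -5]
231 [   2   -2   -2 1250   -3    4   -2    3    0    2   -1   -1   -4   -4
    0   -2    1   -1    3    1]
233 [-1  2 -3  0 -3  0 -4  4 -4  1  2  0 -1  2  0  2  3 -1 -3  2]
235 [  -2   -5    0    1    0    0    0    0    0    3   -2   -2   -1    0
   -1    0    0 1250    0   -1]
```

View pics/topz.png

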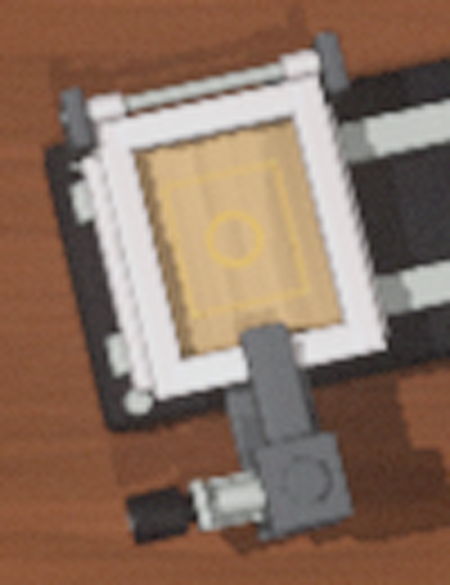

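View pics/sidez.png

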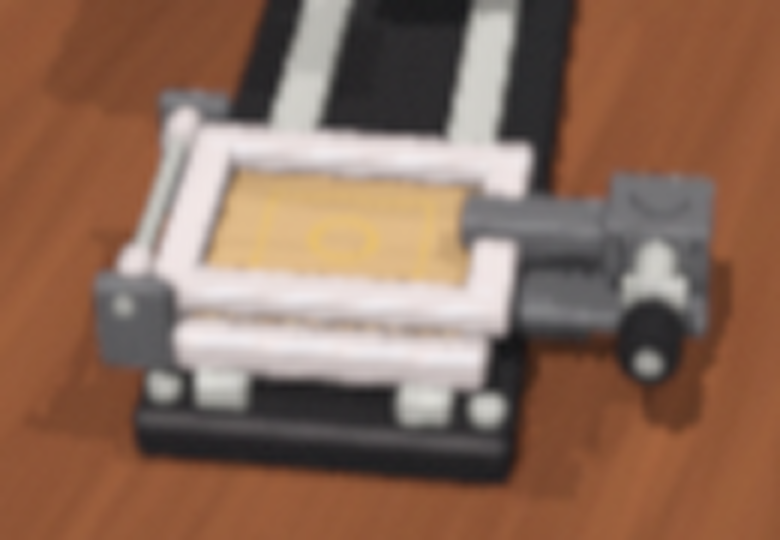

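```bash
python3 - <<'E'
from h import *
import cv2
np.set_printoptions(precision=4,suppress=True)
for n in("top","side"):
    a=np.load(f"pics/{n}0.npz"); p=a['p'].astype(int); W=cloud(a['p'],a['d'],get_calibration(n))
    Z=W[...,2]; 
    roi=(np.abs(W[...,0]-0.45)<.25)&(np.abs(W[...,1]+.05)<.25)
    cv=lambda m:cv2.minAreaRect((W[m][:,:2]*1000).astype(np.float32))
    # frame: white
    m=roi&(p.min(-1)>185)&(Z>.075)&(Z<.12); 
    l,lab,st,ce=cv2.connectedComponentsWithStats(m.astype(np.uint8)); k=1+st[1:,4].argmax(); m=lab==k
    print(n,"frame",m.sum(),cv(m),np.median(Z[m]))
    dark=roi&(p.max(-1)<60)&(Z>.07)&(Z<.105)&(W[...,0]<.42)&(W[...,1]>-0.1)
    l,lab,st,ce=cv2.connectedComponentsWithStats(dark.astype(np.uint8)); 
    for k in 1+np.argsort(-st[1:,4])[:2]:
        m=lab==k; print("dark",m.sum(),ce[k],W[m].mean(0),W[m].min(0),W[m].max(0),cv(m))
    g=roi&(p.max(-1)<135)&(p.min(-1)>60)&(p.max(-1)-p.min(-1)<20)&(Z>.09)&(Z<.11)&(W[...,0]<.47)
    l,lab,st,ce=cv2.connectedComponentsWithStats(g.astype(np.uint8)); 
    for k in 1+np.argsort(-st[1:,4])[:2]:
        m=lab==k; print("grey",m.sum(),ce[k],W[m].mean(0),cv(m))
    w=roi&(p[...,0]>170)&(p[...,2]<140)&(p[...,0]-p[...,2]>50)&(Z>.06)&(Z<.08)
    print("lid",w.sum(),W[w].mean(0))
E
```

```text
top frame 1227 ((613.1776123046875, -43.26673889160156), (155.06405639648438, 127.01221466064453), 11.847217559814453) 0.07997313753940614
grey 131 [332.687  222.2519] [ 0.462  -0.0727  0.0986] ((460.4379577636719, -73.88104248046875), (19.053619384765625, 43.721778869628906), 0.04994450509548187)
grey 2 [308.  222.5] [ 0.4624 -0.0141  0.0954] ((462.41656494140625, -14.115137100219727), (2.097929000854492, 0.0), -167.95721435546875)
lid 1420 [ 0.6156 -0.0472  0.066 ]
side frame 792 ((611.2855224609375, -42.49260711669922), (155.5224151611328, 135.9378204345703), 13.25179672241211) 0.08194334647566826
grey 80 [309.25   145.9375] [ 0.4611 -0.0663  0.1003] ((463.0954895019531, -72.0299072265625), (18.72867774963379, 41.252281188964844), 10.405617713928223)
grey 14 [303.6429 160.1429] [ 0.4601 -0.0049  0.0985] ((459.2850646972656, -5.484874725341797), (21.597049713134766, 6.5037736892700195), 27.781715393066406)
lid 599 [ 0.6173 -0.0541  0.0684]
```

```bash
python3 - <<'E'
from h import *
import cv2
np.set_printoptions(precision=4,suppress=True)
for n in("top","side"):
    a=np.load(f"pics/{n}0.npz"); p=a['p'].astype(int); W=cloud(a['p'],a['d'],get_calibration(n)); Z=W[...,2]
    m=(Z>.085)&(Z<.115)&(W[...,0]<.515)&(W[...,0]>.4)&(W[...,1]<.06)&(W[...,1]>-.15)
    for yaw in (0.205,0.22,):
        c,s=np.cos(yaw),np.sin(yaw); R=np.array([[c,-s],[s,c]])
        q=W[m][:,:2]@R   # press axes
        # coupler: ; knob: top y
        y=q[:,1]; 
        h,e=np.histogram(y,bins=np.arange(y.min(),y.max()+.005,.005))
        print(n,yaw,"n",m.sum())
        for lo in e[:-1]:
            k=(y>=lo)&(y<lo+.005)
            if k.sum()>2: print(f"{lo:.3f} n{k.sum()} x {np.percentile(q[k,0],2):.4f} {np.percentile(q[k,0],98):.4f} z {Z[m][k].max():.3f}")
        kk=y>y.max()-.030
        print("knob xmid", q[kk,0].mean(), "col", p[m][kk].mean(0))
E
```

```text
top 0.205 n 695
-0.191 n35 x 0.4308 0.4733 z 0.103
-0.186 n42 x 0.4295 0.4754 z 0.102
-0.181 n48 x 0.4308 0.4877 z 0.105
-0.176 n52 x 0.4295 0.4888 z 0.110
-0.171 n55 x 0.4305 0.4893 z 0.108
-0.166 n53 x 0.4311 0.4906 z 0.106
-0.161 n57 x 0.4306 0.4921 z 0.105
-0.156 n44 x 0.4305 0.4820 z 0.102
-0.151 n49 x 0.4300 0.4734 z 0.103
-0.146 n15 x 0.4437 0.4584 z 0.096
-0.141 n16 x 0.4447 0.4596 z 0.096
-0.136 n13 x 0.4442 0.4583 z 0.097
-0.131 n16 x 0.4445 0.4597 z 0.097
-0.126 n14 x 0.4441 0.4599 z 0.098
-0.121 n5 x 0.4494 0.4545 z 0.089
-0.116 n20 x 0.4411 0.4638 z 0.100
-0.111 n18 x 0.4425 0.4599 z 0.098
-0.106 n17 x 0.4390 0.4626 z 0.100
-0.101 n24 x 0.4390 0.4633 z 0.102
-0.096 n22 x 0.4401 0.4634 z 0.100
-0.091 n21 x 0.4397 0.4632 z 0.100
-0.086 n24 x 0.4398 0.4641 z 0.100
-0.081 n25 x 0.4386 0.4642 z 0.099
-0.076 n10 x 0.4420 0.4636 z 0.097
knob xmid 0.45137496573866454 col [57.5942 49.3261 47.8116]
top 0.22 n 695
-0.197 n35 x 0.4280 0.4705 z 0.103
-0.192 n41 x 0.4283 0.4728 z 0.102
-0.187 n51 x 0.4274 0.4857 z 0.105
-0.182 n51 x 0.4269 0.4842 z 0.110
-0.177 n58 x 0.4281 0.4880 z 0
[... 1816 characters left out ...]
1 0.4861 z 0.107
-0.167 n41 x 0.4278 0.4904 z 0.106
-0.162 n36 x 0.4259 0.4883 z 0.104
-0.157 n69 x 0.4273 0.4693 z 0.103
-0.152 n15 x 0.4269 0.4558 z 0.099
-0.147 n10 x 0.4397 0.4551 z 0.096
-0.142 n8 x 0.4429 0.4553 z 0.095
-0.137 n3 x 0.4452 0.4525 z 0.098
-0.132 n3 x 0.4428 0.4501 z 0.097
-0.127 n4 x 0.4402 0.4548 z 0.099
-0.122 n27 x 0.4366 0.4601 z 0.101
-0.117 n5 x 0.4396 0.4548 z 0.101
-0.112 n8 x 0.4370 0.4588 z 0.100
-0.107 n14 x 0.4363 0.4610 z 0.102
-0.102 n13 x 0.4397 0.4608 z 0.101
-0.097 n12 x 0.4361 0.4607 z 0.101
-0.092 n15 x 0.4368 0.4610 z 0.102
-0.087 n31 x 0.4357 0.4605 z 0.101
-0.082 n24 x 0.4384 0.4579 z 0.102
knob xmid 0.44883027598593694 col [58.7297 56.3604 56.5766]
```

```bash
cat >> h.py <<'E'
from scipy.spatial.transform import Rotation as Rn
YAW=0.207
def Rp():
    return Rn.from_euler('z',YAW).as_matrix()
ORG=np.array([.6134,-.0446,0])
def p2w(p): return ORG+Rp()@np.array(p)
def w2p(p): return Rp().T@(np.array(p)-ORG)
def toolR(a): # tool x down, tool y along world dir angle a
    x=np.array([0,0,-1.]);y=np.array([np.cos(a),np.sin(a),0]);return np.stack([x,y,np.cross(x,y)],1)
def cur():
    s=state(); return s,np.array(s['tcp_pos']),Rn.from_euler('xyz',s['tcp_rot']).as_matrix()
def row(P,R,P1,R1):
    return np.r_[R.T@(np.array(P1)-P)*1000,Rn.from_matrix(R.T@R1).as_rotvec()]
E
python3 - <<'E'
from h import *
np.set_printoptions(precision=3,suppress=True)
s,P,R=cur(); print(R); print(p2w([-140,79,84]/np.array(1000.)))
k=p2w(np.array([-140,79,84])/1000)
for a in (YAW,YAW+np.pi):
    print(row(P,R,k+[0,0,.155+.1],toolR(a)))
E
```

```text
[[-0.    -0.269 -0.963]
 [-0.001 -0.963  0.269]
 [-1.     0.001 -0.   ]]
[0.46  0.004 0.084]
[  65.745  547.39  -442.232   -2.05     0.001   -0.001]
[  65.745  547.39  -442.232    1.092   -0.001   -0.001]
```

```bash
python3 - <<'E'
from h import *
np.set_printoptions(precision=3,suppress=True)
s,P,R=cur(); a0=np.arctan2(R[1,1],R[0,1])
k=p2w(np.array([-140,79,84])/1000); k[2]=.33
a1=YAW-np.pi
for i in range(1,15):
    u=i/14; th0=np.arctan2(P[1],P[0]); th1=np.arctan2(k[1],k[0]); th=th0+(th1-th0)*u
    r=np.hypot(P[0],P[1])*(1-u)+np.hypot(k[0],k[1])*u
    z=P[2]*(1-u)+k[2]*u
    print(np.round(row(P,R,[r*np.cos(th),r*np.sin(th),z],toolR(a0+(a1-a0)*u)),2).tolist())
E
```

```text
[5.31, 18.12, -60.7, 0.08, -0.0, -0.0]
[10.63, 41.56, -118.08, 0.16, -0.0, -0.0]
[15.96, 69.86, -171.68, 0.23, -0.0, -0.0]
[21.29, 102.52, -221.11, 0.31, -0.0, -0.0]
[26.63, 139.02, -266.03, 0.39, -0.0, -0.0]
[31.97, 178.82, -306.16, 0.47, -0.0, -0.0]
[37.31, 221.35, -341.29, 0.55, -0.0, -0.0]
[42.66, 266.02, -371.27, 0.62, -0.0, -0.0]
[48.01, 312.28, -396.01, 0.7, -0.0, -0.0]
[53.36, 359.52, -415.48, 0.78, -0.0, -0.0]
[58.71, 407.2, -429.71, 0.86, -0.0, -0.0]
[64.05, 454.75, -438.81, 0.94, -0.0, -0.0]
[69.4, 501.64, -442.91, 1.01, -0.0, -0.0]
[74.74, 547.38, -442.23, 1.09, -0.0, -0.0]
```

Emit:
carry_out:
  deltas:
    - [2,9,-30,0.04,0,0]
    - [5,18,-60,0.08,0,0]
    - [10,41,-115,0.16,0,0]
    - [16,70,-170,0.23,0,0]
    - [21,102,-220,0.31,0,0]
    - [27,139,-266,0.39,0,0]
    - [32,178,-306,0.47,0,0]
    - [37,221,-341,0.55,0,0]
    - [43,266,-371,0.62,0,0]
    - [48,312,-396,0.7,0,0]
    - [53,360,-415,0.78,0,0]
    - [53,360,-415,0.78,0,0]
  jaw: -1

```text
t: 1.6
tcp_pos: [0.484, 0.1889, 0.3511]
tcp_rot: [1.604, 1.569, -2.594]
ft_force: [-0.1, 0.7, 0.7]
opening: 0.0853
```

```bash
python3 - <<'E'
from h import *
np.set_printoptions(precision=3,suppress=True)
s,P,R=cur(); print(s['t'],P,s['joint_positions'],s['ft_force'])
k=p2w(np.array([-140,79,84])/1000); k[2]=.33
print(np.round(row(P,R,k,toolR(YAW-np.pi)),3).tolist())
E
```

```text
1.6 [0.484 0.189 0.351] [ 0.75   0.147 -0.404 -0.    -1.021 -0.235] [-0.091  0.744  0.665]
[21.331, 111.731, -149.269, 0.307, -0.0, -0.002]
```

Emit:
carry_out:
  deltas:
    - [5,25,-45,0.07,0,0]
    - [10,55,-90,0.15,0,0]
    - [16,85,-125,0.24,0,0]
    - [21,112,-149,0.307,0,0]
    - [21,112,-149,0.307,0,0]
    - [21,112,-149,0.307,0,0]

```text
t: 2.35
tcp_pos: [0.4614, 0.0075, 0.3309]
tcp_rot: [-1.517, 1.57, 0.267]
ft_force: [1.4, -0.2, -0.1]
opening: 0.0859
```

```bash
python3 - <<'E'
from h import *
import cv2
np.set_printoptions(precision=4,suppress=True)
s,P,R=cur(); print(s['t'],P,s['joint_positions'],s['ft_force'])
k=p2w(np.array([-140,79,84])/1000); print(k)
print(np.round(row(P,R,k+[0,0,.155],toolR(YAW-np.pi)),3).tolist())
for n in("side","top"):
    p,d=capture(n); np.savez(f"pics/{n}1.npz",p=p,d=d)
    p=p[60:252,150:406] if n=="side" else p[110:302,200:456]
    cv2.imwrite(f"pics/{n}1.png",cv2.resize(p[:,:,::-1],None,fx=3,fy=3,interpolation=cv2.INTER_CUBIC))
E
```

```text
2.35 [0.4614 0.0075 0.3309] [ 0.445   0.0688 -0.548   0.0001 -0.9533 -0.2323] [ 1.4324 -0.2206 -0.0706]
[0.4602 0.0039 0.084 ]
[91.935, 2.041, -3.254, 0.006, 0.0, 0.001]
```

View pics/side1.png

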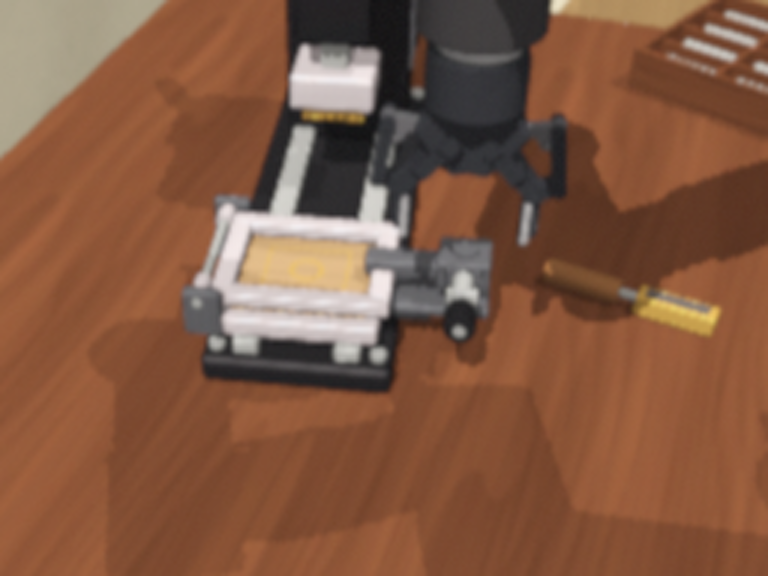

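View pics/top1.png

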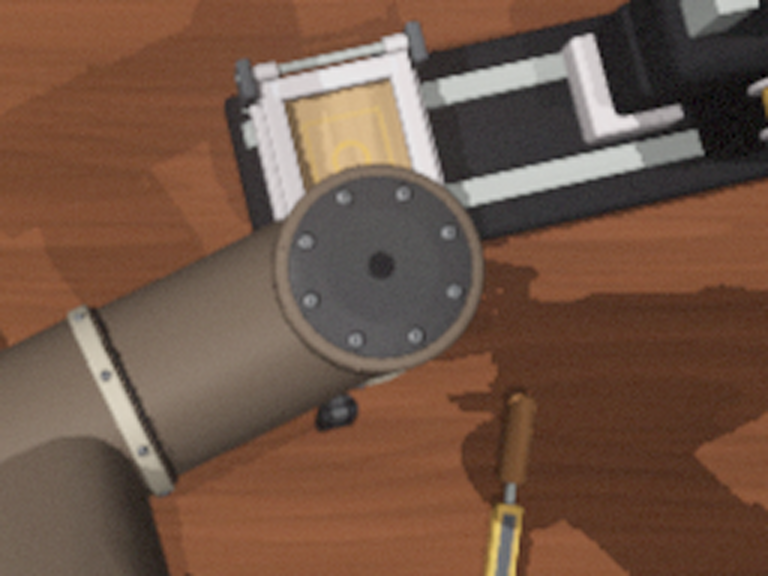

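Emit:
carry_out:
  deltas:
    - [10,1,-2,0.003,0,0]
    - [30,2,-3,0.006,0,0]
    - [50,2,-3.3,0.006,0,0]
    - [70,2,-3.3,0.006,0,0]
    - [85,2,-3.3,0.006,0,0]
    - [92,2,-3.3,0.006,0,0]
    - [92,2,-3.3,0.006,0,0]
    - [92,2,-3.3,0.006,0,0]

```text
t: 3.45
tcp_pos: [0.46, 0.0036, 0.2391]
tcp_rot: [-1.477, 1.57, 0.3]
ft_force: [-0.9, 0.5, -0.1]
opening: 0.0857
```

```bash
python3 - <<'E'
from h import *
import cv2
np.set_printoptions(precision=4,suppress=True)
s,P,R=cur(); print(s['t'],P,s['ft_force'])
k=p2w(np.array([-140,79,84])/1000); print(k)
print(np.round(row(P,R,k+[0,0,.155],toolR(YAW-np.pi)),3).tolist())
n="side"
p,d=capture(n); np.savez(f"pics/{n}2.npz",p=p,d=d)
p=p[90:210,200:360]
cv2.imwrite(f"pics/{n}2.png",cv2.resize(p[:,:,::-1],None,fx=5,fy=5,interpolation=cv2.INTER_CUBIC))
E
```

```text
3.45 [0.46   0.0036 0.2391] [-0.9108  0.4953 -0.0591]
[0.4602 0.0039 0.084 ]
[0.112, -0.222, 0.277, -0.001, 0.0, 0.001]
```

View pics/side2.png

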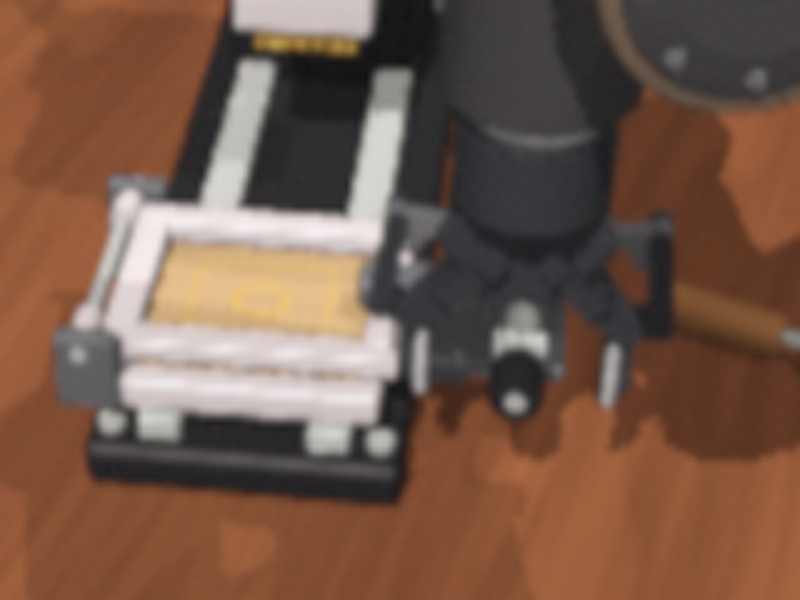

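Emit:
carry_out:
  deltas:
    - [0,0,0,0,0,0]
    - [0,0,0,0,0,0]
    - [0,0,0,0,0,0]
    - [0,0,0,0,0,0]
    - [0,0,0,0,0,0]
    - [0,0,0,0,0,0]
    - [0,0,0,0,0,0]
    - [0,0,0,0,0,0]
  jaw: 1
  force: 60

```text
t: 4.5
tcp_pos: [0.4591, 0.0033, 0.2387]
tcp_rot: [1.557, 1.569, -2.95]
ft_force: [-3.9, 2.1, 4.8]
opening: 0.0262
```

```bash
python3 - <<'E'
from h import *
import cv2
np.set_printoptions(precision=4,suppress=True)
s,P,R=cur(); print(s['t'],P,s['ft_force'],s['opening'],R)
print(R.T@[-np.sin(YAW),np.cos(YAW),0]*19)
n="side"
p,d=capture(n); np.savez(f"pics/{n}3.npz",p=p,d=d)
p=p[90:210,200:360]
cv2.imwrite(f"pics/{n}3.png",cv2.resize(p[:,:,::-1],None,fx=5,fy=5,interpolation=cv2.INTER_CUBIC))
E
```

```text
4.5 [0.4591 0.0033 0.2387] [-3.8796  2.1273  4.7647] 0.026180299856170174 [[-0.0015 -0.9789 -0.2044]
 [-0.0003 -0.2044  0.9789]
 [-1.      0.0015  0.    ]]
[ 0.0005  0.0217 19.    ]
```

View pics/side3.png

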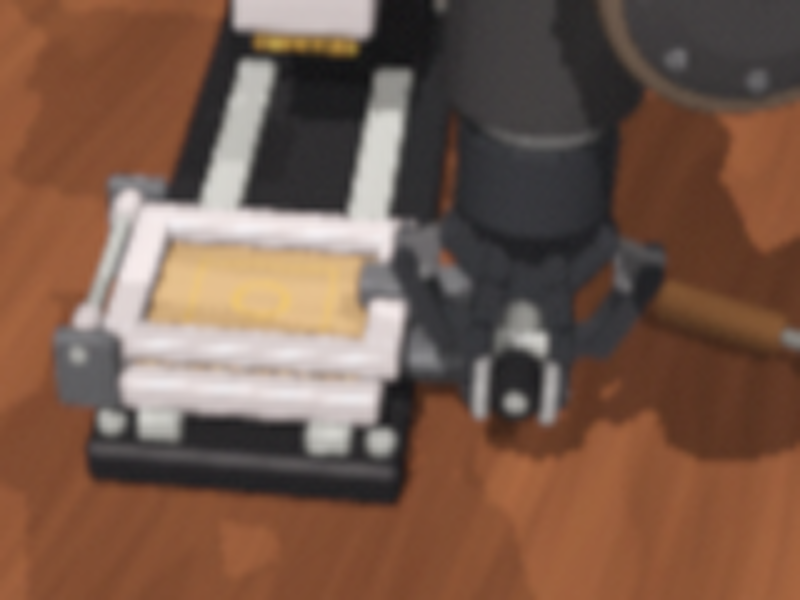

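Emit:
carry_out:
  deltas:
    - [0,0,2,0,0,0]
    - [0,0,4,0,0,0]
    - [0,0,6,0,0,0]
    - [0,0,8,0,0,0]
    - [0,0,10,0,0,0]
    - [0,0,12,0,0,0]
    - [0,0,14,0,0,0]
    - [0,0,16,0,0,0]
    - [0,0,17,0,0,0]
    - [0,0,17,0,0,0]
    - [0,0,17,0,0,0]

```text
t: 5.92
tcp_pos: [0.4557, 0.0191, 0.2387]
tcp_rot: [2.244, 1.568, -2.262]
ft_force: [-0.1, -8.7, 3.7]
opening: 0.0258
```

```bash
python3 - <<'E'
from h import *
import cv2
np.set_printoptions(precision=4,suppress=True)
s,P,R=cur(); print(s['t'],P,s['ft_force'],s['opening'])
f=Rp().T@s['ft_force'];print("press frame force",f, "shift",Rp().T@(P-[.4591,.0033,.2387])*1000)
n="side"
p,d=capture(n); np.savez(f"pics/{n}4.npz",p=p,d=d)
p=p[90:210,200:360]
cv2.imwrite(f"pics/{n}4.png",cv2.resize(p[:,:,::-1],None,fx=5,fy=5,interpolation=cv2.INTER_CUBIC))
E
```

```text
5.925 [0.4557 0.0191 0.2387] [-0.101  -8.7066  3.7301] 0.025844598721910722
press frame force [-1.8883 -8.5     3.7301] shift [-0.0477 16.105  -0.0049]
```

View pics/side4.png

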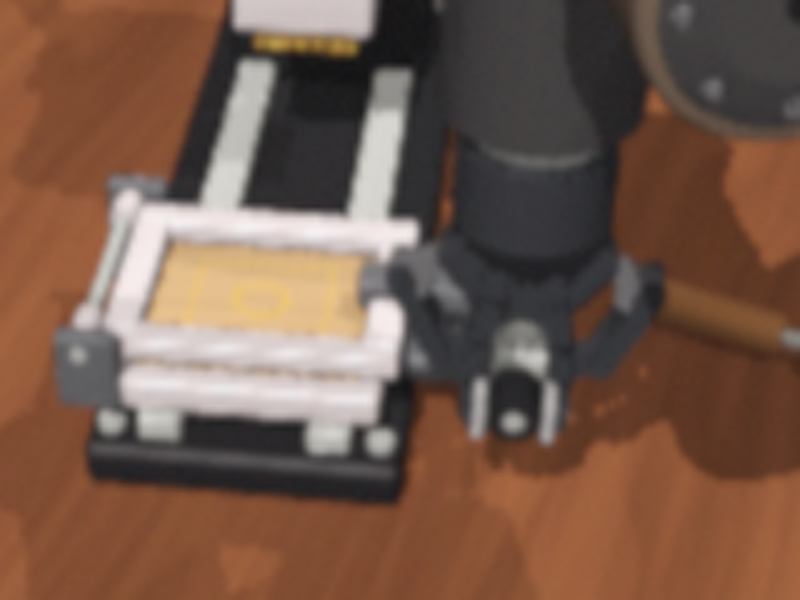

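Emit:
carry_out:
  deltas:
    - [0,0,1,0,0,0]
    - [0,0,2,0,0,0]
    - [0,0,2.5,0,0,0]
    - [0,0,2.5,0,0,0]
    - [0,0,2.5,0,0,0]
  force: 80

```text
t: 6.6
tcp_pos: [0.4552, 0.0214, 0.2388]
tcp_rot: [2.29, 1.568, -2.216]
ft_force: [-1.1, -9.3, 5.0]
opening: 0.0261
```

```bash
cat > st.py <<'E'
from h import *
np.set_printoptions(precision=4,suppress=True)
s,P,R=cur(); print(s['t'],P,s['ft_force'],s['opening'])
f=Rp().T@s['ft_force'];print("press frame force",f, "shift",Rp().T@(P-[.4591,.0033,.2387])*1000)
print("tool axes in press",(Rp().T@R).round(4).tolist(),s['joint_positions'])
E
python3 st.py
```

```text
6.6 [0.4552 0.0214 0.2388] [-1.0835 -9.2511  4.9961] 0.026145788716210434
press frame force [-2.9617 -8.8309  4.9961] shift [-0.0592 18.4988  0.0513]
tool axes in press [[-0.0021, -1.0, 0.0009], [-0.0018, 0.0009, 1.0], [-1.0, 0.0021, -0.0018]] [ 0.4819  0.1862 -0.6746  0.0018 -0.7125 -0.2773]
```

Emit:
carry_out:
  deltas:
    - [0,0,1,0,0,0]
    - [0,0,1.5,0,0,0]
    - [0,0,1.5,0,0,0]
    - [0,0,1.5,0,0,0]

```text
t: 7.1
tcp_pos: [0.4551, 0.022, 0.2388]
tcp_rot: [2.498, 1.566, -2.008]
ft_force: [4.5, -19.9, 3.9]
opening: 0.026
```

```bash
python3 st.py
```

```text
7.1 [0.4551 0.022  0.2388] [  4.5499 -19.8798   3.9344] 0.025954390203339704
press frame force [  0.367  -20.3905   3.9344] shift [-0.071  19.0999  0.1004]
tool axes in press [[-0.0027, -1.0, 0.0005], [-0.0036, 0.0005, 1.0], [-1.0, 0.0027, -0.0036]] [ 0.4841  0.186  -0.6756  0.0041 -0.7127 -0.2807]
```

```bash
python3 -c "
import numpy as np
p0=np.arctan2(4,225);r=np.hypot(4,225)
def pt(t): return np.array([-r*np.sin(p0+t),r*np.cos(p0+t)])
for a in (0,13,27):
  b=a+13+ (a>0)
  for i in range(1,13):
    t=np.radians(a+(b-a)*i/12); print([round(x,1) for x in pt(t)-pt(np.radians(a))])
  print()
"
```

```text
[np.float64(-4.3), np.float64(-0.1)]
[np.float64(-8.5), np.float64(-0.3)]
[np.float64(-12.7), np.float64(-0.6)]
[np.float64(-17.0), np.float64(-0.9)]
[np.float64(-21.2), np.float64(-1.4)]
[np.float64(-25.4), np.float64(-1.9)]
[np.float64(-29.7), np.float64(-2.5)]
[np.float64(-33.9), np.float64(-3.2)]
[np.float64(-38.0), np.float64(-3.9)]
[np.float64(-42.2), np.float64(-4.8)]
[np.float64(-46.4), np.float64(-5.7)]
[np.float64(-50.5), np.float64(-6.7)]

[np.float64(-4.4), np.float64(-1.2)]
[np.float64(-8.8), np.float64(-2.4)]
[np.float64(-13.2), np.float64(-3.7)]
[np.float64(-17.6), np.float64(-5.2)]
[np.float64(-21.9), np.float64(-6.7)]
[np.float64(-26.2), np.float64(-8.3)]
[np.float64(-30.5), np.float64(-10.0)]
[np.float64(-34.7), np.float64(-11.7)]
[np.float64(-38.9), np.float64(-13.6)]
[np.float64(-43.0), np.float64(-15.5)]
[np.float64(-47.1), np.float64(-17.6)]
[np.float64(-51.2), np.float64(-19.7)]

[np.float64(-4.0), np.float64(-2.2)]
[np.float64(-8.0), np.float64(-4.5)]
[np.float64(-11.9), np.float64(-6.8)]
[np.float64(-15.8), np.float64(-9.3)]
[np.float64(-19.6), np.float64(-11.8)]
[np.float64(-23.4), np.float64(-14.4)]
[np.float64(-27.1), np.float64(-17.0)]
[np.float64(-30.8), np.float64(-19.8)]
[np.float64(-34.4), np.float64(-22.6)]
[np.float64(-38.0), np.float64(-25.5)]
[np.float64(-41.5), np.float64(-28.4)]
[np.float64(-44.9), np.float64(-31.5)]
```

Emit:
carry_out:
  deltas:
    - [-1.5,0,0,0,0,0]
    - [-4.3,-0.1,0,0,0,0]
    - [-8.5,-0.3,0,0,0,0]
    - [-12.7,-0.6,0,0,0,0]
    - [-12.7,-0.6,0,0,0,0]

```text
t: 7.72
tcp_pos: [0.4555, 0.022, 0.2512]
tcp_rot: [2.432, 1.566, -2.074]
ft_force: [6.5, -18.8, -4.3]
opening: 0.026
```

```bash
python3 st.py; python3 - <<'E'
from h import *
import cv2
n="side"
p,d=capture(n); np.savez(f"pics/{n}5.npz",p=p,d=d)
p=p[90:210,200:360]
cv2.imwrite(f"pics/{n}5.png",cv2.resize(p[:,:,::-1],None,fx=5,fy=5,interpolation=cv2.INTER_CUBIC))
E
```

```text
7.725 [0.4555 0.022  0.2512] [  6.468  -18.7629  -4.2752] 0.025989481896510586
press frame force [  2.4737 -19.6917  -4.2752] shift [ 0.357  19.0386 12.4545]
tool axes in press [[-0.003, -1.0, 0.0009], [-0.0035, 0.0009, 1.0], [-1.0, 0.003, -0.0035]] [ 0.4836  0.1673 -0.6606  0.0038 -0.7468 -0.2803]
```

View pics/side5.png

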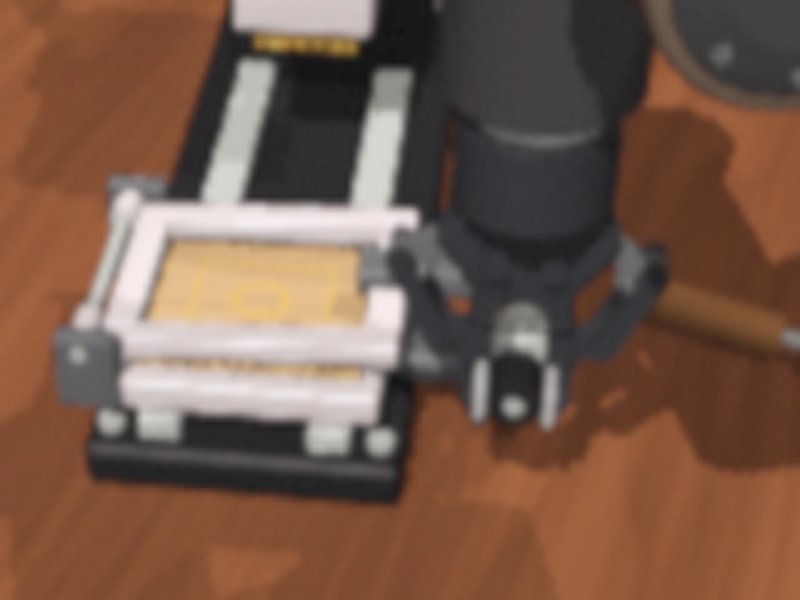

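Emit:
carry_out:
  deltas:
    - [-4.3,-0.3,0,0,0,0]
    - [-8.5,-0.8,0,0,0,0]
    - [-12.7,-1.3,0,0,0,0]
    - [-17,-1.9,0,0,0,0]
    - [-21.2,-2.6,0,0,0,0]
    - [-25.3,-3.3,0,0,0,0]
    - [-29.5,-4.2,0,0,0,0]
    - [-33.7,-5.1,0,0,0,0]
    - [-37.8,-6.1,0,0,0,0]
    - [-37.8,-6.1,0,0,0,0]

```text
t: 9.02
tcp_pos: [0.4614, 0.0233, 0.2888]
tcp_rot: [2.404, 1.566, -2.102]
ft_force: [4.3, -17.3, -3.0]
opening: 0.0261
```

```bash
python3 st.py
```

```text
9.025 [0.4614 0.0233 0.2888] [  4.299  -17.2918  -3.0092] 0.0260815099848285
press frame force [  0.6533 -17.8062  -3.0092] shift [ 6.3879 19.0684 50.1226]
tool axes in press [[-0.0034, -1.0, 0.0011], [-0.0038, 0.0011, 1.0], [-1.0, 0.0034, -0.0038]] [ 0.4798  0.1228 -0.6029  0.0036 -0.8494 -0.2762]
```

Emit:
carry_out:
  deltas:
    - [-4.4,-1.2,0,0,0,0]
    - [-8.8,-2.4,0,0,0,0]
    - [-13.2,-3.7,0,0,0,0]
    - [-17.6,-5.2,0,0,0,0]
    - [-21.9,-6.7,0,0,0,0]
    - [-26.2,-8.3,0,0,0,0]
    - [-30.5,-10,0,0,0,0]
    - [-34.7,-11.7,0,0,0,0]
    - [-38.9,-13.6,0,0,0,0]
    - [-43,-15.5,0,0,0,0]
    - [-47.1,-17.6,0,0,0,0]
    - [-51.2,-19.7,0,0,0,0]

```text
t: 10.52
tcp_pos: [0.4805, 0.0273, 0.3397]
tcp_rot: [2.296, 1.565, -2.211]
ft_force: [1.4, -14.7, -2.7]
opening: 0.0258
```

```bash
python3 st.py
```

```text
10.525 [0.4805 0.0273 0.3397] [  1.4091 -14.7178  -2.6813] 0.02580686604876721
press frame force [ -1.6459 -14.6932  -2.6813] shift [ 25.8866  19.054  101.0277]
tool axes in press [[-0.0044, -1.0, 0.0015], [-0.0039, 0.0015, 1.0], [-1.0, 0.0044, -0.0039]] [ 0.4678  0.0951 -0.4966  0.0032 -0.9844 -0.264 ]
```

Emit:
carry_out:
  deltas:
    - [-4,-2.2,0.1,0,0,0]
    - [-8,-4.5,0.2,0,0,0]
    - [-11.9,-6.8,0.3,0,0,0]
    - [-15.8,-9.3,0.4,0,0,0]
    - [-19.6,-11.8,0.5,0,0,0]
    - [-23.4,-14.4,0.6,0,0,0]
    - [-27.1,-17,0.6,0,0,0]
    - [-30.8,-19.8,0.6,0,0,0]
    - [-34.4,-22.6,0.6,0,0,0]
    - [-38,-25.5,0.6,0,0,0]
    - [-40.5,-27.6,0.6,0,0,0]
    - [-42,-28.9,0.6,0,0,0]

```text
t: 12.02
tcp_pos: [0.5087, 0.0334, 0.3819]
tcp_rot: [2.357, 1.564, -2.151]
ft_force: [0.3, -16.7, -0.5]
opening: 0.0257
```

Emit:
carry_out:
  deltas:
    - [0,0,0,0,0,0]
    - [0,0,0,0,0,0]
    - [0,0,0,0,0,0]
    - [0,0,0,0,0,0]

```text
t: 12.52
tcp_pos: [0.5087, 0.0334, 0.3819]
tcp_rot: [2.388, 1.564, -2.119]
ft_force: [0.5, -16.7, 0.2]
opening: 0.026
```

```bash
python3 st.py; python3 - <<'E'
from h import *
import cv2
for n in("side","top"):
    p,d=capture(n); np.savez(f"pics/{n}6.npz",p=p,d=d)
    p=p[60:210,180:380] if n=="side" else p[100:250,220:420]
    cv2.imwrite(f"pics/{n}6.png",cv2.resize(p[:,:,::-1],None,fx=4,fy=4,interpolation=cv2.INTER_CUBIC))
E
```

```text
12.525 [0.5087 0.0334 0.3819] [  0.5292 -16.7239   0.1576] 0.025992840973590586
press frame force [ -2.9192 -16.4756   0.1576] shift [ 54.73    19.2673 143.1894]
tool axes in press [[-0.0045, -1.0, 0.0017], [-0.0048, 0.0018, 1.0], [-1.0, 0.0045, -0.0048]] [ 0.4528  0.1043 -0.3805  0.004  -1.0916 -0.2494]
```

View pics/side6.png

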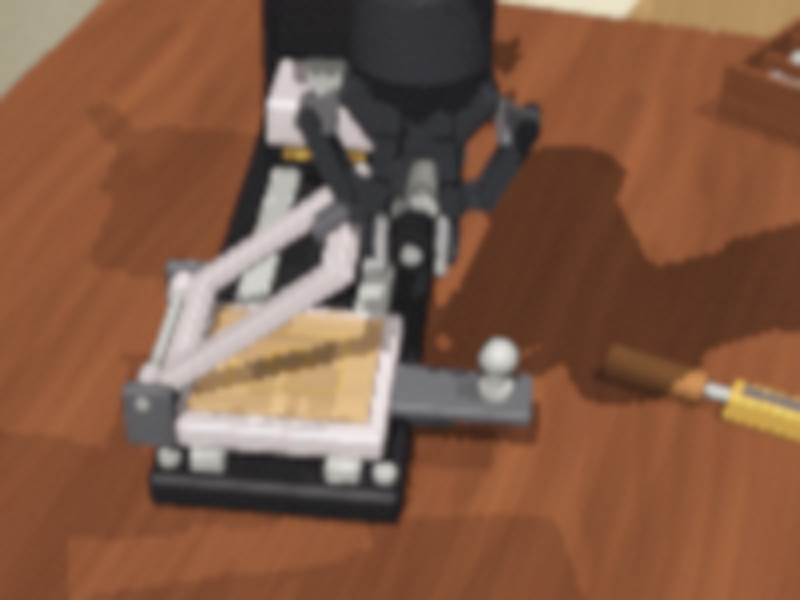

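View pics/top6.png

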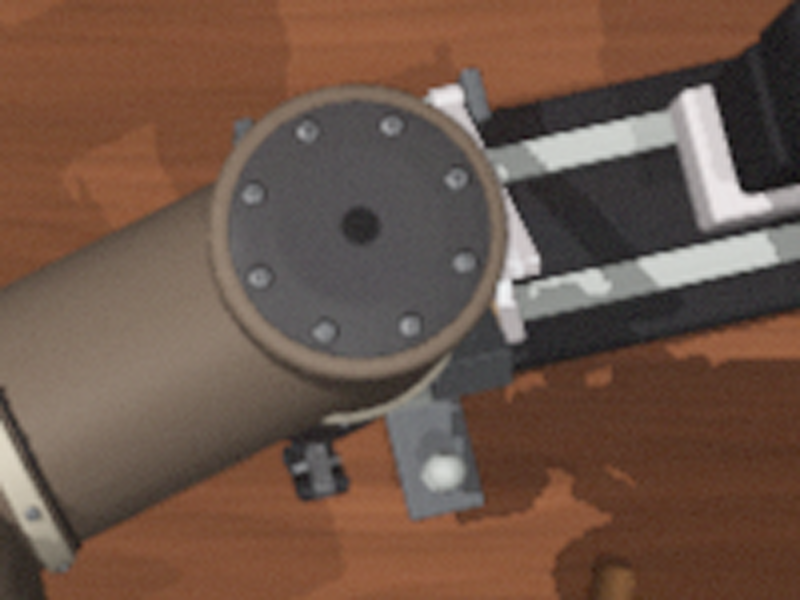

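```bash
python3 - <<'E'
from h import *
import cv2
np.set_printoptions(precision=4,suppress=True)
a=np.load("pics/side6.npz"); W=cloud(a['p'],a['d'],get_calibration("side")); p=a['p'].astype(int)
q=(W-ORG)@Rp()
m=(p.min(-1)>150)&(q[...,2]>.1)&(q[...,2]<.3)&(np.abs(q[...,1])<.075)&(q[...,0]>-.1)&(q[...,0]<.1)
x=q[m]; print(m.sum())
c=np.polyfit(x[:,0],x[:,2],1); print("slope deg",np.degrees(np.arctan(-c[0])))
print("angle about hinge",np.degrees(np.median(np.arctan2(x[:,2]-.08,.085-x[:,0]))))
# near side rail only, via line fit in upper surface
for lo,hi in((-.07,-.04),(.04,.07)):
    k=(x[:,1]>lo)&(x[:,1]<hi)
    if k.sum()>10:
        l=cv2.fitLine(x[k][:,[0,2]].astype(np.float32),cv2.DIST_HUBER,0,.001,.001).ravel(); print(k.sum(),np.degrees(np.arctan(-l[1]/l[0])))
w=(p[...,0]>150)&(p[...,0]-p[...,2]>50)&(q[...,2]>.06)&(q[...,2]<.075)&(np.abs(q[...,0])<.07)&(np.abs(q[...,1])<.07)
print("lid",w.sum(),np.percentile(q[w],[2,50,98],axis=0))
k=(p.max(-1)<60)&(np.abs(q[...,0]+.085)<.018)&(q[...,1]>.08)&(q[...,1]<.125)&(q[...,2]>.19)&(q[...,2]<.25)
print("knob",k.sum(),np.percentile(q[k],[2,50,98],axis=0))
# change check of other things
b=np.load("pics/side0.npz")['p'].astype(int); dd=np.abs(p-b).sum(-1)
for nme,(u,v,r) in dict(foil=(261,280,20),box=(145,310,50),holder=(360,158,20)).items():
    print(nme,dd[v-r:v+r,u-r:u+r].mean())
print(state()['dq'],state()['t'])
E
```

```text
566
slope deg 40.14257530009939
angle about hinge 39.41392383205572
190 40.91131
324 40.15332
lid 847 [[-0.0575 -0.0503  0.0645]
 [-0.0102  0.0217  0.0684]
 [ 0.0533  0.0593  0.0706]]
knob 102 [[-0.0972  0.0912  0.2175]
 [-0.0863  0.11    0.2389]
 [-0.0753  0.1142  0.2437]]
foil 10.339375
box 5.2935
holder 35.0375
[-0.0007  0.0021  0.001  -0.0014  0.0016 -0.0007] 12.625
```

```bash
python3 -c "
from plant import *
print(finish_job()); s=state(); print(s['t'],s['tcp_pos'],s['ft_force'],s['opening'])"
```

```text
the job is handed in; nothing more can be done
None
the job is handed in; nothing more can be done
```

The frame is up at about 40° and held there motionless by the knob, with the latch fully out; I handed the job in at t ≈ 12.6 s. I pinched the knob from above, drew it out to its stop, and lifted the frame along its hinge arc with a steady grip.

**Last checks before handing in:**
- **Latch:** the knob had moved about 19 mm with the tool, and its outer end measured 114 mm in the press's y, where fully out should be 112 mm. The pull had risen from about 9 N to 20 N at the stop and was still about 16 N at the end, so it stayed against the stop.
- **Frame angle:** fits to the depth image gave 39.4 to 40.9°.
- **Motion and grip:** joint speeds were about zero, and the finger opening was steady at 26 mm. The knob is 28 mm thick; I put the small difference down to the contact and saw no slip.
- **Other things:** the lid was still on the plate, with its edges where they should be. The foil roll and box looked unchanged. The picture around the type holder had changed, which I take to be the arm's shadow; I never went near it.

**One reading that disagreed:** the vertical force at the end was close to zero, where 2 to 6 N was expected. Resolved along the lifting direction it comes to about 2 N, and the pictures show the frame clearly up.

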